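# Let the specimens down into the tray and hold the gate open

## Task

Stand the white catch tray by its lug on the table under the chute's mouth and let go of it; then swing the spring-loaded gate arm by its upright peg away from you until it meets its stop, so that all three specimen pucks slide down into the tray. Finish while holding the arm against its stop with the gripper, the pucks lying in the tray and the tray flat on the table; leave the other things on the bench where they are.

Things in the scene. Friction and masses are not known exactly. Their poses are not given: they have to be found in the camera images.
- tray: Loose white open tray: outside 130 (its x) x 100 (its y) x 40 mm high, walls and floor 4 mm, about 120 g. Origin: centre of its underside. On its -x end stands an upright grip lug: a solid plate 14 mm thick (its y), 42 mm long (its x), from the underside up to 70 mm. It starts on the table left of the chute, the lug roughly towards the robot.
- lug (a point): Point inside the tray's grip lug, 85 mm from the tray's origin along the tray's -x and 55 mm above its underside (15 mm below the lug's top). The lug is pinched across its 14 mm, along the tray's y. Axes as the tray's.
- chute: Fixed steel chute falling at 28 degrees towards the robot, 40 mm wide, channel 32. Origin: on the table below the middle of its lower lip (mouth); x points level, up the chute; y to its left; z up. Mouth floor 95 mm high, underside 91; rear end 194 mm behind the mouth, 225 mm high. Its foot starts 110 mm behind the mouth: the table below and beside the mouth is free.
- drop (a point): Point on the table 30 mm in front of (chute's -x) the chute's lip, in the middle of where the pieces come down (they land about 0 to 60 mm in front of the lip). Axes as the chute's.
- pivot (a point): Point on the upright pivot axis of the gate arm, 140 mm above the table, at (-6, -45) mm in the chute's frame: on top of the round spring housing (36 mm across) hung on the chute's right wall beside the mouth. Axes as the chute's.
- peg (a point): Grip point of the gate arm's peg, 172 mm above the table: an upright steel pin, diameter 14 mm, bare from 145 to 195 mm, on the end of the arm's long side (bar at 135 to 145 mm), 110 mm from the pivot axis. Shut, it lies at -115 degrees from the pivot in the chute's frame (0 = chute's x, counterclockwise from above), at the stop -43: it goes away from the robot, round beside the chute.
- gate_arm (a joint): Angle (rad) of the gate arm, an aluminium two-sided lever turning level about the pivot. 0 = shut: the paddle on its short side stands across the mouth. It grows counterclockwise seen from above, the peg going away from the robot; hard stop at 1.25. A spring pulls it back to 0: about 1.5 N at the peg to start, 4 N at the stop. Let go, it snaps shut.
- puck1: Mounted specimen: black round puck 25 mm in diameter, 14 mm thick, about 20 g, steel dot on top; number 1 counted from the mouth in the row of three behind the gate, lying flat on the chute's floor. They slip down by themselves when the gate opens. Origin: centre of the underside.
- puck2: Mounted specimen: black round puck 25 mm in diameter, 14 mm thick, about 20 g, steel dot on top; number 2 counted from the mouth in the row of three behind the gate, lying flat on the chute's floor. They slip down by themselves when the gate opens. Origin: centre of the underside.
- puck3: Mounted specimen: black round puck 25 mm in diameter, 14 mm thick, about 20 g, steel dot on top; number 3 counted from the mouth in the row of three behind the gate, lying flat on the chute's floor. They slip down by themselves when the gate opens. Origin: centre of the underside.
- cleaner: Bystander: small bottle, 44 mm in diameter, 110 mm tall, to the right. Origin: centre of its underside.
- objective: Bystander: steel microscope objective standing upright, 32 mm in diameter, 45 mm tall, to the right. Origin: centre of its underside.
- screwdriver: Bystander: screwdriver 160 mm long lying on the table, in front of the chute on the right. Origin: at table height under it.
- mouse: Bystander: black computer mouse 105 x 60 x 30 mm, far right. Origin: centre of its underside.
- jar: Bystander: open glass cup 52 mm in diameter, 60 mm tall, on the right beside the chute. Origin: centre of its underside.
- lenscap: Bystander: black lens cap, disc 46 mm in diameter, 12 mm high, on the left beside the chute. Origin: centre of its underside.
Mind the look-alikes: they are no part of the job. What is shaped like the tray but green is not meant.

How it is judged:
By the outcome, as a careful person would: the job done as asked, in the order asked, and still so for the second after the job is handed in, while the arm keeps its last pose, push and grip.
It also fails if it takes over 58 s, if anything falls off the work surface, if the arm or the gripper's body presses on something with over 40 N, if the wrist force passes 120 N, or if a joint passes its speed limit or range.

## Robot

A 6-joint arm with a two-finger parallel gripper is mounted at the origin on the work surface. World frame = base frame: x ahead of the robot, y to its left, z up, the work surface at z = 0. Lengths are in m, angles in rad, forces in N, time in s.
With the tool pointing down it reaches from about 0.35 to 0.85 m from the base axis. Payload 8.1 kg.
Tool frame: the origin (TCP) lies between the finger pads; the fingertips stand 11 mm ahead of it and the grasp point (between the pads) lies 8 mm behind it (robot.tips_ahead is the distance from the TCP to the fingertips, in m); z points along the fingers, y is the line along which they close (so a half turn about z gives the same grasp; the last joint's range is limited). The gripper opens to 93 mm and grips with 3 to 60 N. Pads are 15 mm wide; open, the fingers measure 128 mm over their backs; the gripper's body (75 mm by 188 mm) begins 65 mm behind the grasp point.
Start: joints at [-1.289, 0.13, 1.488, -0, 1.523, -0.085], TCP at [0.215, -0.56, 0.23] pointing down, gripper open.
Joint ranges: [-2.96, 2.96], [-0.89, 2.26], [0.02, 2.5], [-1.34, 4.48], [0, 2.73], [-2.66, 2.66]. Speed limits (rad/s): [2.39, 2.39, 2.79, 3.14, 3.14, 3.14].

## Interface

Orientations are given as a rotation vector (axis times angle).
In Python, from plant import robot gives the robot as it stands. The module is installed in compiled form; this text tells all that it offers.
- The arm moves only by the tool move_arm, never from a script. Its argument "deltas" is one flat list of numbers, 7 for each row, row after row: the shift along the tool's x, y, z in m, then the turn, a rotation vector about the tool's x, y, z in rad, then the opening, from 0 (shut) to 1 (fully open). A call has 1 to 12 rows; each row is the pose to reach, as a shift and turn from the pose commanded when the call began, along the tool's axes at that moment; what a row does not reach only later rows make up. A row lasts 1/8 s, in which the tool goes at most 62.5 mm and 10.7 degrees, less where a joint would pass 70% of its speed; a pose out of reach is approached as far as the arm can. A call with a gripper value outside its range is refused whole. The fingers move at their own pace and stop on an object; "squeeze" is the grip in N (left out, the last holds). Time passes only in rows, so rows that repeat a pose let the fingers close. It gives the time, the measured TCP pose, the force, the opening and the grip force at its end, in the units of the state.
- robot.read_state(): the state, without advancing time (a new reading comes with each control period).
- robot.read_camera(name): name is "scene" or "top" or "wrist"; returns (picture, depth): 420x560x3 uint8, red, green, blue; 420x560 float32, m along the optical axis (not along the pixel's ray), 0 where there is no reading.
- robot.camera_model(name): a dict with "K" (3x3 intrinsics, pixels), "R" (3x3) and "t" (3): a world point X has camera coordinates R X + t; the wrist camera has in their place "tool_from_camera" (4x4, takes a point from camera to tool coordinates, whose origin is the TCP and whose axes are the flange's). Camera axes: x right, y down, z forward; pixel columns grow to the right and rows downward; lengths in m; the calibration is good to about 2 mm. A picture is of the moment at which its call begins: read the wrist's pose just before it. camera_model takes no time and is no camera call.
- robot.close_job(): hands the job in; it is judged then, once.
Trained networks look in the newest picture that a camera, given by its name, has taken for a name from the list of things; names that differ only in an ending like _2 or _b are one class to them, and where a whole thing is asked for, a point or a joint stands for the part that bears it (a point fixed in the world has none). Each returns a list of dicts, best first, with "confidence" (0 to 1); they miss things now and then, are a little off and sometimes report something else, mostly with a low value. They report only what shows in the picture. A call takes as long as a camera call. They do not tell look-alikes from the thing itself.
- robot.recognise(camera, label): "uv" ([column, row] in pixels, amid what is visible of it).
The state is a dict: "t": time; "q": joint angles; "dq": joint speeds; "joint_torque": joint torques, N m; "tool_pos": TCP position; "orientation": TCP orientation; "force": force on the tool from outside, world axes, zero at the start; "wrist_torque": the same for the moment, N m; "opening": finger opening in m; "gripper_force": force on a finger pad.
Only numpy, scipy, OpenCV 4.12 (cv2) and the standard library are available. Lean on these libraries where they do the work, as an engineer would, in place of code of your own. Each camera call takes 0.05 s, during which the arm holds its last target. There are 200 camera calls.

## Working session

There is one attempt and no reset: what is moved stays moved. The work goes in short steps, Python scripts to look and compute and a tool call to move; the robot and the scene stay as the last step left them, time stands still between calls to the robot, and variables do not carry over. Pictures are saved under pics/ and viewed, at most 10 in all, crops included, and the job is handed in when it is done.

Besides the shell and the picture viewer there is one more tool, called after "Emit:" by a JSON object that holds its "fn" and its "kwargs". move_arm: Moves the arm, as the interface text tells. Its arguments: {"type":"object","properties":{"deltas":{"type":"array","items":{"type":"number"}},"squeeze":{"type":"number"}},"required":["deltas"]}

```bash
mkdir -p pics; cat > h.py <<'E'
import numpy as np, cv2
from scipy.spatial.transform import Rotation as Ro
from plant import robot
def cam(n):
    s=robot.read_state(); p,d=robot.read_camera(n); m=robot.camera_model(n); K=np.array(m["K"])
    if n=="wrist":
        T=np.array(m["tool_from_camera"]); W=np.eye(4); W[:3,:3]=Ro.from_rotvec(s["orientation"]).as_matrix(); W[:3,3]=s["tool_pos"]; C=W@T
    else:
        C=np.eye(4); R=np.array(m["R"]); C[:3,:3]=R.T; C[:3,3]=-R.T@np.array(m["t"])
    v,u=np.mgrid[:420,:560]
    P=np.stack([(u-K[0,2])/K[0,0]*d,(v-K[1,2])/K[1,1]*d,d],-1)@C[:3,:3].T+C[:3,3]
    P[d==0]=np.nan
    return p,d,P,K,C
def save(n,p): cv2.imwrite("pics/"+n+".png",p[...,::-1])
E
python3 - <<'E'
from h import *
s=robot.read_state(); print(s, robot.tips_ahead)
for n in("scene","top"):
    p,d,P,K,C=cam(n); save(n,p); np.savez("/tmp/"+n,p=p,P=P,K=K,C=C)
    print(n,C[:3,3].round(3))
    for l in["tray","lug","chute","peg","gate_arm","pivot","puck1","cleaner","objective","screwdriver","mouse","jar","lenscap"]:
        for r in robot.recognise(n,l)[:3]:
            u,v=np.round(r["uv"]).astype(int); print(l,round(r["confidence"],2),u,v,P[v,u].round(3))
E
```

```text
{'t': 0.0, 'q': array([-1.28942813e+00,  1.31123490e-01,  1.48928092e+00,  1.67223748e-05,
        1.52297976e+00, -8.54533257e-02]), 'dq': array([-7.60303027e-04, -1.11759264e-03,  1.81721967e-03,  3.58326149e-04,
       -4.21754945e-04, -5.42494156e-05]), 'joint_torque': array([ 1.51317778e-03, -5.59836352e+01, -4.91766894e+01,  7.65685178e-02,
        3.51991039e-02, -1.39072854e-04]), 'tool_pos': array([ 0.21503587, -0.55956209,  0.22860902]), 'orientation': array([-3.08714539e+00, -5.72650074e-01,  2.48970542e-04]), 'force': array([0.33591427, 0.36114539, 0.57572442]), 'wrist_torque': array([ 0.02290729, -0.00897664, -0.01530146]), 'gripper_force': 0.0, 'opening': 0.09276929510570457} 0.011
scene [1.297 0.201 1.135]
tray 0.72 447 199 [0.323 0.437 0.002]
tray 0.71 346 170 [0.278 0.163 0.006]
tray 0.69 407 259 [0.535 0.347 0.006]
lug 0.82 409 263 [0.547 0.352 0.009]
lug 0.68 261 244 [0.647 0.013 0.133]
lug 0.66 446 199 [0.325 0.435 0.004]
chute 0.71 245 282 [0.793 0.018 0.215]
chute 0.27 221 178 [ 0.392 -0.161  0.026]
peg 0.91 237 219 [ 0.602 -0.053  0.148]
gate_arm 0.97 234 216 [
[... 594 characters left out ...]
1.271]
tray 0.95 141 277 [0.346 0.443 0.005]
tray 0.75 235 293 [0.301 0.163 0.004]
tray 0.57 172 206 [0.559 0.358 0.007]
lug 0.97 169 207 [0.556 0.368 0.003]
lug 0.77 143 277 [0.346 0.437 0.008]
lug 0.71 234 293 [0.301 0.166 0.009]
peg 0.59 314 190 [ 0.588 -0.06   0.146]
peg 0.24 408 189 [ 0.612 -0.348  0.033]
gate_arm 0.77 312 190 [ 0.588 -0.054  0.147]
pivot 0.71 291 149 [0.701 0.003 0.146]
puck1 0.32 290 148 [0.703 0.005 0.15 ]
cleaner 0.66 368 173 [ 0.662 -0.233  0.02 ]
cleaner 0.65 395 152 [ 0.711 -0.298  0.082]
objective 0.56 383 245 [ 0.445 -0.272  0.028]
screwdriver 0.84 344 264 [ 0.389 -0.157  0.023]
mouse 0.64 410 190 [ 0.609 -0.355  0.029]
mouse 0.61 310 189 [ 0.59  -0.049  0.15 ]
```

View pics/scene.png

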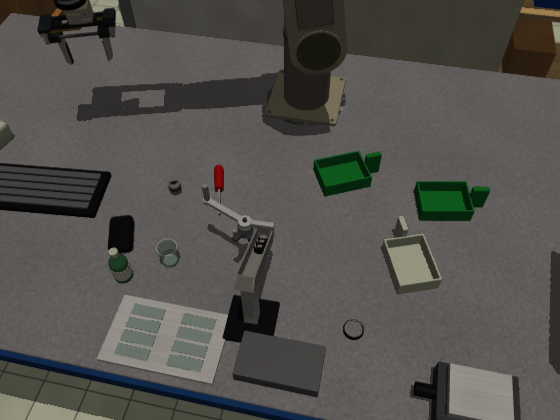

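View pics/top.png

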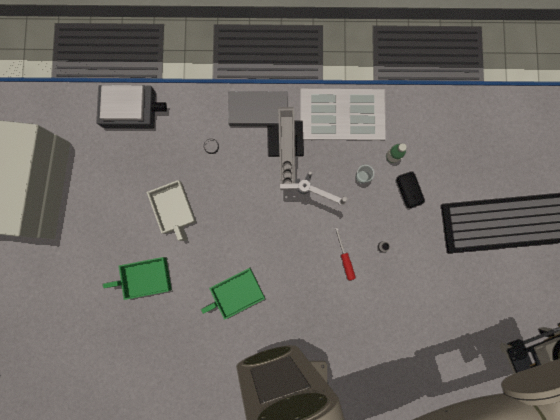

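The white tray is at (410,263) in scene and (171,207) in top, with its lug at (402,226) and (178,232). The green look-alikes are at (343,172) and (445,200) in scene, and at (238,293) and (146,279) in top. I choose the white tray. The gate arm's peg is at (206,192) in scene and (344,199) in top; the screwdriver handle at (219,178) in scene could be confused with it. Next I measure the tray, chute and arm from the point clouds.

```bash
python3 - <<'E'
from h import *
for n in("scene","top"):
    z=np.load(f"/tmp/{n}.npz"); p,P=z["p"],z["P"]
    X,Y,Z=P[...,0],P[...,1],P[...,2]
    reg=(X>.4)&(X<.68)&(Y>.25)&(Y<.47)
    b=p.astype(int).min(-1); white=reg&(b>110)
    print(n,"table z",np.nanmedian(Z[reg&~white]),white.sum())
    rim=reg&(Z>.03)&(Z<.048); lug=reg&(Z>.058)&(Z<.085)
    for nm,m in(("rim",rim),("white",reg&(Z>-.01)&(Z<.05)&white)):
        if m.sum()>5:
            r=cv2.minAreaRect((P[m][:,:2]*1000).astype(np.float32)); print(nm,m.sum(),r)
    print("lug",lug.sum(),P[lug].mean(0) if lug.any() else 0, np.nanmin(P[lug],0),np.nanmax(P[lug],0))
    # chute body
    ch=(abs(Y)<.12)&(X>.55)&(X<.9)&(Z>.08)
    pt=P[ch]; 
    up=pt[(pt[:,2]>.16)&(pt[:,0]>.65)]
    r=cv2.minAreaRect((up[:,:2]*1000).astype(np.float32)); print("chute upper",len(up),r)
    for a in np.arange(.58,.86,.02):
        s=pt[(pt[:,0]>a)&(pt[:,0]<a+.02)]
        if len(s)>3: print(round(a+.01,2),"y",s[:,1].min().round(3),s[:,1].max().round(3),"z",s[:,2].min().round(3),s[:,2].max().round(3))
    # peg
    pg=(Y<-.12)&(Y>-.25)&(X>.5)&(X<.68)&(Z>.12); print("arm-end",P[pg].round(3)[np.argsort(-P[pg][:,2])][:14].tolist())
p=np.load("/tmp/top.npz")["p"]; q=np.hstack([cv2.resize(p[125:245,130:230],None,fx=4,fy=4,interpolation=2),cv2.resize(p[100:220,265:355],None,fx=4,fy=4,interpolation=2)]); save("crop",q)
E
```

```text
scene table z 0.0016365714898558537 1424
rim 694 ((517.8140869140625, 351.74676513671875), (233.44573974609375, 137.2043914794922), 1.5247241258621216)
white 1357 ((553.0625, 352.8004150390625), (133.7312469482422, 100.17195129394531), 21.69529151916504)
lug 119 [0.47906298 0.32086586 0.06852564] [0.45611628 0.3084806  0.05844726] [0.49829516 0.33413488 0.07540371]
chute upper 772 ((730.7803955078125, 14.290449142456055), (143.75421142578125, 40.94110870361328), 2.0102460384368896)
0.59 y -0.104 0.029 z 0.098 0.153
0.61 y -0.056 0.031 z 0.094 0.155
0.63 y -0.058 0.031 z 0.104 0.152
0.65 y -0.052 0.032 z 0.116 0.161
0.67 y -0.009 0.032 z 0.123 0.17
0.69 y -0.007 0.034 z 0.135 0.18
0.71 y -0.007 0.034 z 0.145 0.192
0.73 y -0.005 0.034 z 0.156 0.202
0.75 y -0.005 0.035 z 0.081 0.214
0.77 y -0.005 0.036 z 0.081 0.224
0.79 y -0.004 0.037 z 0.08 0.23
0.81 y -0.003 0.036 z 0.195 0.206
arm-end [[0.564, -0.133, 0.2], [0.561, -0.137, 0.199], [0.562, -0.132, 0.198], [0.559, -0.135, 0.198], [0.561, -0.142, 0.198], [0.557, -0.138, 0.198], [0.554, -0.139, 0.197], [0.557, -0.14, 0.197], [0.556, -0.
[... 620 characters left out ...]
.098 0.032 z 0.1 0.155
0.61 y -0.049 0.032 z 0.097 0.156
0.63 y -0.054 0.032 z 0.1 0.153
0.65 y -0.006 0.032 z 0.112 0.162
0.67 y -0.005 0.035 z 0.121 0.171
0.69 y -0.002 0.035 z 0.131 0.183
0.71 y -0.002 0.035 z 0.143 0.192
0.73 y -0.001 0.035 z 0.155 0.201
0.75 y -0.001 0.035 z 0.164 0.215
0.77 y -0.001 0.038 z 0.176 0.225
0.79 y -0.0 0.038 z 0.184 0.229
arm-end [[0.565, -0.133, 0.198], [0.555, -0.138, 0.198], [0.562, -0.136, 0.198], [0.563, -0.138, 0.196], [0.557, -0.136, 0.196], [0.563, -0.131, 0.196], [0.557, -0.138, 0.196], [0.56, -0.138, 0.196], [0.557, -0.133, 0.196], [0.56, -0.128, 0.196], [0.555, -0.131, 0.196], [0.56, -0.136, 0.196], [0.555, -0.128, 0.195], [0.552, -0.133, 0.195]]
```

View pics/crop.png

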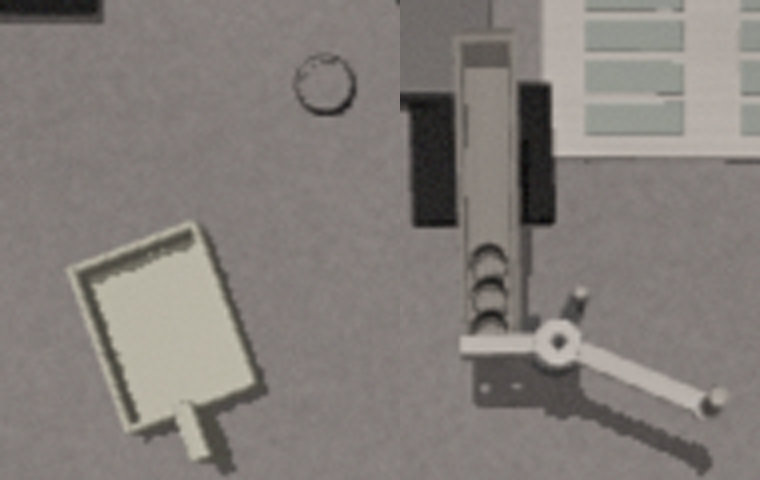

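The crop shows the white tray with its lug at (195,430), so the choice is right. The three pucks sit behind the paddle and the peg is at (715,400). The fits agree with each other: mouth at about (0.606, 0.011) with yaw 2°, and tray centre at (0.553, 0.353) with yaw 22°.

```bash
cat >> h.py <<'E'
def plan(pos,ydeg):
    s=robot.read_state(); R=Ro.from_rotvec(s["orientation"]); a=np.radians(ydeg)
    y=np.array([np.cos(a),np.sin(a),0]); z=np.array([0,0,-1.]); T=Ro.from_matrix(np.stack([np.cross(y,z),y,z],1))
    print("t",round(s["t"],2),"shift",R.inv().apply(np.array(pos)-s["tool_pos"]).round(4),"turn",(R.inv()*T).as_rotvec().round(3))
E
python3 - <<'E'
from h import *
plan((.40,-.1,.23),-68); plan((.475,.321,.17),-68)
E
```

```text
t 1.4 shift [ 3.375e-01 -3.632e-01 -3.000e-04] turn [ 0.     0.    -0.017]
t 1.4 shift [ 0.5585 -0.7293  0.0596] turn [ 0.     0.    -0.017]
```

Emit:
{"fn": "move_arm", "kwargs": {"deltas": [0.338, -0.363, 0, 0, 0, -0.017, 1, 0.338, -0.363, 0, 0, 0, -0.017, 1, 0.338, -0.363, 0, 0, 0, -0.017, 1, 0.338, -0.363, 0, 0, 0, -0.017, 1, 0.338, -0.363, 0, 0, 0, -0.017, 1, 0.338, -0.363, 0, 0, 0, -0.017, 1, 0.338, -0.363, 0, 0, 0, -0.017, 1, 0.338, -0.363, 0, 0, 0, -0.017, 1, 0.558, -0.729, 0.06, 0, 0, -0.017, 1, 0.558, -0.729, 0.06, 0, 0, -0.017, 1, 0.558, -0.729, 0.06, 0, 0, -0.017, 1, 0.558, -0.729, 0.06, 0, 0, -0.017, 1]}}

```text
t: 2.9
tool_pos: [0.4437, 0.146, 0.195]
orientation: [3.084, 0.599, 0.002]
force: [1.0, -0.7, 0.6]
opening: 0.0931
gripper_force: 0.0
```

```bash
python3 - <<'E'
from h import *
plan((.475,.321,.17),-68)
E
```

```text
t 2.9 shift [ 0.0945 -0.1506  0.0251] turn [ 0.    -0.001  0.   ]
```

Emit:
{"fn": "move_arm", "kwargs": {"deltas": [0.09, -0.145, 0.025, 0, 0, 0, 1, 0.09, -0.145, 0.025, 0, 0, 0, 1, 0.09, -0.145, 0.025, 0, 0, 0, 1, 0.09, -0.145, 0.025, 0, 0, 0, 1, 0.09, -0.145, 0.025, 0, 0, 0, 1]}}

```text
t: 3.52
tool_pos: [0.4725, 0.3116, 0.1697]
orientation: [3.083, 0.6, -0.001]
force: [0.3, 0.0, -0.4]
opening: 0.0931
gripper_force: 0.0
```

```bash
python3 - <<'E'
from h import *
p,d,P,K,C=cam("wrist"); save("w1",p); print(C[:3,3], robot.read_state()["tool_pos"])
X,Y,Z=P[...,0],P[...,1],P[...,2]
g=(abs(X-.475)<.07)&(abs(Y-.321)<.07)&(Z>.06)&(Z<.08)
print(g.sum(),cv2.minAreaRect((P[g][:,:2]*1000).astype(np.float32)),np.median(Z[g]))
plan((.475,.321,.047),-68)
E
```

```text
[0.54607057 0.34117922 0.32550683] [0.47268671 0.31119187 0.17001231]
1130 ((476.4036865234375, 322.1050109863281), (42.72050857543945, 13.86384105682373), 21.996599197387695) 0.07045019820949072
t 3.58 shift [ 0.0058 -0.0083  0.123 ] turn [ 0.     0.    -0.001]
```

View pics/w1.png

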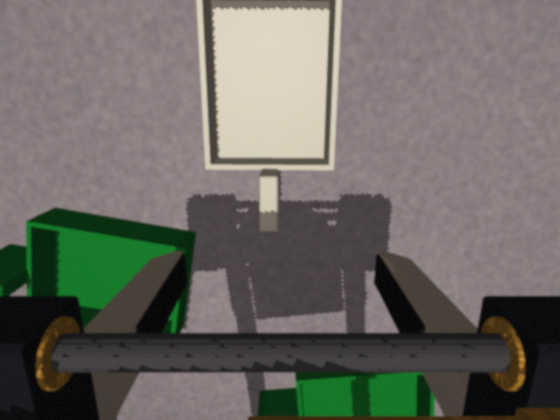

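The wrist picture shows the white tray's lug at (269,200), midway between the fingers. It measures 42.7 × 13.9 mm at yaw 22.0°, centred at (0.4764, 0.3221), which fits. I descend and grip.

```bash
python3 - <<'E'
from h import *
plan((.4764,.3221,.047),-68)
E
```

```text
t 3.58 shift [ 0.0075 -0.0088  0.123 ] turn [ 0.     0.    -0.001]
```

Emit:
{"fn": "move_arm", "kwargs": {"deltas": [0.0075, -0.0088, 0.05, 0, 0, 0, 1, 0.0075, -0.0088, 0.09, 0, 0, 0, 1, 0.0075, -0.0088, 0.123, 0, 0, 0, 1, 0.0075, -0.0088, 0.123, 0, 0, 0, 1, 0.0075, -0.0088, 0.123, 0, 0, 0, 0, 0.0075, -0.0088, 0.123, 0, 0, 0, 0, 0.0075, -0.0088, 0.123, 0, 0, 0, 0, 0.0075, -0.0088, 0.123, 0, 0, 0, 0, 0.0075, -0.0088, 0.123, 0, 0, 0, 0, 0.0075, -0.0088, 0.123, 0, 0, 0, 0], "squeeze": 40}}

```text
t: 4.82
tool_pos: [0.4762, 0.3229, 0.0468]
orientation: [3.084, 0.599, -0.0]
force: [-0.5, 0.1, -1.2]
opening: 0.0376
gripper_force: 0.0
```

```bash
python3 - <<'E'
from h import *
s=robot.read_state();print(s["opening"],s["gripper_force"],s["force"])
plan((.4764,.3221,.077),-68);plan((.491,.007,.077),-88);plan((.491,.007,.049),-88)
E
```

```text
0.03760459948649321 0.0 [-0.46767619  0.06361617 -1.16001588]
t 4.83 shift [-0.0002  0.0008 -0.0302] turn [-0.  0. -0.]
t 4.83 shift [-0.1046  0.2985 -0.0302] turn [0.    0.    0.349]
t 4.83 shift [-0.1046  0.2985 -0.0022] turn [0.    0.    0.349]
```

Emit:
{"fn": "move_arm", "kwargs": {"deltas": [0, 0, 0, 0, 0, 0, 0, 0, 0, 0, 0, 0, 0, 0, 0, 0, 0, 0, 0, 0, 0, 0, 0, 0, 0, 0, 0, 0, 0, 0, 0, 0, 0, 0, 0, 0, 0, -0.015, 0, 0, 0, 0, 0, 0, -0.03, 0, 0, 0, 0, 0, 0, -0.03, 0, 0, 0, 0, 0, 0, -0.03, 0, 0, 0, 0], "squeeze": 40}}

```text
t: 5.95
tool_pos: [0.4764, 0.323, 0.0772]
orientation: [-3.084, -0.599, -0.001]
force: [0.1, 0.0, -1.1]
opening: 0.0137
gripper_force: 40.0
```

```bash
python3 - <<'E'
from h import *
p,d,P,K,C=cam("wrist")
X,Y,Z=P[...,0],P[...,1],P[...,2]
# lift check: white tray rim/floor heights
b=p.min(-1)>140; c=b&(abs(X-.553)<.09)&(abs(Y-.353)<.09)
A=np.c_[P[c][:,:2],np.ones(c.sum())]; lo=(P[c][:,2]<.05); print(c.sum(),np.linalg.lstsq(A[lo],P[c][lo,2],rcond=None)[0],np.median(P[c][lo,2]),np.percentile(P[c][:,2],[5,50,95,99]))
plan((.491,.007,.077),-88)
E
```

```text
42063 [ 0.02341999 -0.02970173  0.03205996] 0.03515113764562294 [0.03396332 0.03527673 0.07130751 0.07206973]
t 6.0 shift [-0.1044  0.2984 -0.0003] turn [0.    0.    0.349]
```

The tray is lifted 30 mm and level (floor at z 0.035). I carry it across.

Emit:
{"fn": "move_arm", "kwargs": {"deltas": [-0.008, 0.024, 0, 0, 0, 0.03, 0, -0.021, 0.06, 0, 0, 0, 0.07, 0, -0.034, 0.097, 0, 0, 0, 0.115, 0, -0.047, 0.134, 0, 0, 0, 0.157, 0, -0.06, 0.171, 0, 0, 0, 0.2, 0, -0.073, 0.208, 0, 0, 0, 0.245, 0, -0.086, 0.246, 0, 0, 0, 0.29, 0, -0.096, 0.274, 0, 0, 0, 0.325, 0, -0.102, 0.291, 0, 0, 0, 0.343, 0, -0.1045, 0.2985, 0, 0, 0, 0.349, 0, -0.1045, 0.2985, 0, 0, 0, 0.349, 0, -0.1045, 0.2985, 0, 0, 0, 0.349, 0]}}

```text
t: 7.5
tool_pos: [0.4911, 0.0078, 0.0767]
orientation: [-3.141, -0.056, 0.0]
force: [0.2, 0.1, -0.9]
opening: 0.0138
gripper_force: 40.0
```

```bash
python3 - <<'E'
from h import *
s=robot.read_state();print(s["opening"],s["gripper_force"],s["force"])
plan((.491,.007,.0475),-88)
p,d,P,K,C=cam("scene"); w,_,_,_,_=cam("wrist"); save("carry",np.hstack([p[130:330,150:470],cv2.resize(w,(267,200))]))
E
```

```text
0.013773055539121242 39.98830854892731 [ 0.20603496  0.12517971 -0.85137582]
t 7.5 shift [-0.0002  0.0008  0.0292] turn [-0.     0.     0.001]
```

View pics/carry.png

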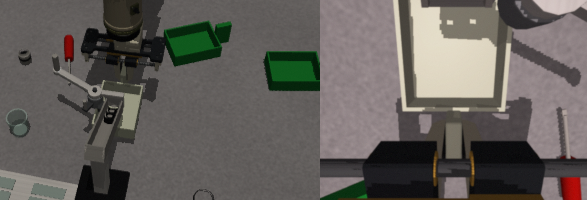

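The tray hangs under the mouth, about at (125,110) in the left half of the picture. I lower it and release.

Emit:
{"fn": "move_arm", "kwargs": {"deltas": [0, 0, 0.012, 0, 0, 0, 0, 0, 0, 0.022, 0, 0, 0, 0, 0, 0, 0.027, 0, 0, 0, 0, 0, 0, 0.0295, 0, 0, 0, 0, 0, 0, 0.0295, 0, 0, 0, 0]}}

```text
t: 8.22
tool_pos: [0.4913, 0.007, 0.0473]
orientation: [3.141, 0.055, 0.0]
force: [-0.2, 0.1, -1.4]
opening: 0.0137
gripper_force: 40.0
```

```bash
python3 - <<'E'
from h import *
p,d,P,K,C=cam("wrist"); c=(p.min(-1)>120)&(abs(P[...,0]-.55)<.04)&(abs(P[...,1]-.01)<.03)&(P[...,2]<.03)
A=np.c_[P[c][:,:2],np.ones(c.sum())]; print(c.sum(),np.linalg.lstsq(A,P[c][:,2],rcond=None)[0],np.median(P[c][:,2]),robot.read_state()["force"])
E
```

```text
14195 [-0.00060977  0.00067897  0.00567621] 0.005349507745931348 [ 0.63340607 -0.36158778 -0.98026044]
```

Emit:
{"fn": "move_arm", "kwargs": {"deltas": [0, 0, 0.0008, 0, 0, 0, 0, 0, 0, 0.0008, 0, 0, 0, 0.6, 0, 0, 0.0008, 0, 0, 0, 0.6, 0, 0, 0.0008, 0, 0, 0, 0.6, 0, 0, 0.0008, 0, 0, 0, 0.6, 0, 0, -0.03, 0, 0, 0, 0.6, 0, 0, -0.07, 0, 0, 0, 0.6, 0, 0, -0.12, 0, 0, 0, 0.6, 0, 0, -0.18, 0, 0, 0, 0.6, 0, 0, -0.19, 0, 0, 0, 0.6, 0, 0, -0.19, 0, 0, 0, 0.6]}}

```text
t: 9.65
tool_pos: [0.4917, 0.007, 0.2379]
orientation: [3.141, 0.055, 0.003]
force: [-0.0, 0.6, -0.4]
opening: 0.0557
gripper_force: 0.0
```

```bash
python3 - <<'E'
from h import *
p,d,P,K,C=cam("wrist"); save("w2",p)
X,Y,Z=P[...,0],P[...,1],P[...,2]
b=p.min(-1)>110
lug=(abs(X-.49)<.06)&(abs(Y)<.06)&(Z>.06)&(Z<.08)
print("lug",lug.sum(),cv2.minAreaRect((P[lug][:,:2]*1000).astype(np.float32)))
fl=b&(abs(X-.56)<.06)&(abs(Y-.01)<.035)&(Z<.02); A=np.c_[P[fl][:,:2],np.ones(fl.sum())]; print("floor",fl.sum(),np.linalg.lstsq(A,P[fl][:,2],rcond=None)[0],np.median(Z[fl]))
pg=(abs(X-.558)<.03)&(abs(Y+.135)<.03)&(Z>.18)&(Z<.21); print("peg",pg.sum(), P[pg].mean(0),cv2.minEnclosingCircle((P[pg][:,:2]*1000).astype(np.float32)) if pg.any() else 0)
E
```

```text
lug 739 ((491.87847900390625, 6.447939395904541), (42.029197692871094, 13.784554481506348), 2.0395092964172363)
floor 5313 [ 0.01122205 -0.00091968 -0.00151903] 0.004760983282598719
peg 836 [ 0.55969546 -0.13257062  0.1911237 ] ((559.2059326171875, -135.44920349121094), 7.453695774078369)
```

View pics/w2.png

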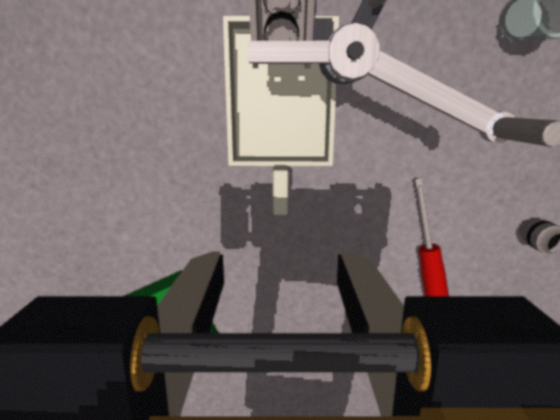

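The tray stands flat with its lug at (280,190), yaw 2.0°, centred under the mouth. The peg's top is near (550,133), measured at (0.559, -0.135), as expected. Next I go over the peg.

```bash
python3 - <<'E'
from h import *
plan((.5593,-.1355,.24),-23)
E
```

```text
t 9.7 shift [ 0.0635  0.1449 -0.0038] turn [-1.000e-03  1.000e-03 -1.135e+00]
```

Emit:
{"fn": "move_arm", "kwargs": {"deltas": [0.0635, 0.145, -0.004, 0, 0, -1.135, 0.6, 0.0635, 0.145, -0.004, 0, 0, -1.135, 0.6, 0.0635, 0.145, -0.004, 0, 0, -1.135, 0.6, 0.0635, 0.145, -0.004, 0, 0, -1.135, 0.6, 0.0635, 0.145, -0.004, 0, 0, -1.135, 0.6, 0.0635, 0.145, -0.004, 0, 0, -1.135, 0.6, 0.0635, 0.145, -0.004, 0, 0, -1.135, 0.6, 0.0635, 0.145, -0.004, 0, 0, -1.135, 0.6, 0.0635, 0.145, -0.004, 0, 0, -1.135, 0.6]}}

```text
t: 10.82
tool_pos: [0.5595, -0.1356, 0.2407]
orientation: [-2.621, -1.731, 0.001]
force: [-0.7, -0.9, -0.6]
opening: 0.0556
gripper_force: 0.0
```

```bash
python3 - <<'E'
from h import *
plan((.5593,-.1355,.165),-23)
p,d,P,K,C=cam("wrist"); save("w3",p)
X,Y,Z=P[...,0],P[...,1],P[...,2]
pg=(abs(X-.558)<.03)&(abs(Y+.135)<.03)&(Z>.185)&(Z<.21); print("peg",pg.sum(),cv2.minEnclosingCircle((P[pg][:,:2]*1000).astype(np.float32)) if pg.any() else 0)
E
```

```text
t 10.82 shift [ 0.     -0.0001  0.0757] turn [-0.001  0.    -0.002]
peg 511 ((559.6142578125, -135.97705078125), 7.039262771606445)
```

View pics/w3.png

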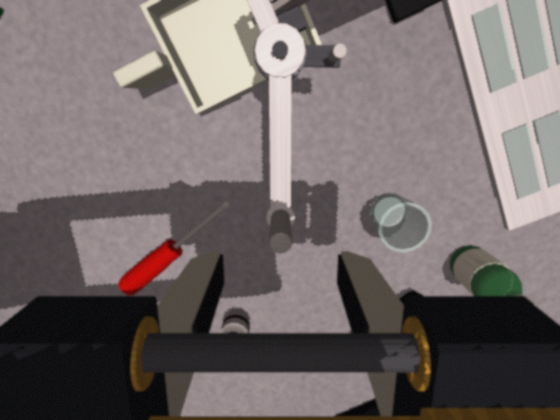

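The peg at (280,230) lies midway between the fingers, so I descend and grip it.

Emit:
{"fn": "move_arm", "kwargs": {"deltas": [0, 0, 0.03, 0, 0, 0, 0.6, 0, 0, 0.055, 0, 0, 0, 0.6, 0, 0, 0.075, 0, 0, 0, 0.6, 0, 0, 0.0755, 0, 0, 0, 0, 0, 0, 0.0755, 0, 0, 0, 0, 0, 0, 0.0755, 0, 0, 0, 0, 0, 0, 0.0755, 0, 0, 0, 0, 0, 0, 0.0755, 0, 0, 0, 0, 0, 0, 0.0755, 0, 0, 0, 0, 0, 0, 0.0755, 0, 0, 0, 0, 0, 0, 0.0755, 0, 0, 0, 0, 0, 0, 0.0755, 0, 0, 0, 0], "squeeze": 30}}

```text
t: 12.38
tool_pos: [0.56, -0.1358, 0.1665]
orientation: [2.619, 1.734, 0.001]
force: [-1.5, -0.4, 5.3]
opening: 0.0135
gripper_force: 30.0
```

```bash
python3 - <<'E'
from h import *
s=robot.read_state(); print(s["opening"],s["gripper_force"],s["force"],s["wrist_torque"])
pv=np.array([.6016,-.0342]); r0=s["tool_pos"][:2]-pv; print(np.hypot(*r0),np.degrees(np.arctan2(r0[1],r0[0])))
R=Ro.from_rotvec(s["orientation"])
for k in range(1,15):
    a=1.30*k/14 ; c,si=np.cos(a),np.sin(a); n=np.array([c*r0[0]-si*r0[1],si*r0[0]+c*r0[1]])
    d=np.r_[n-r0,0]; print(round(a,3),R.inv().apply(d).round(4))
E
```

```text
0.013473602920157183 30.001728236675262 [-1.45449293 -0.40884049  5.31797368] [-0.03334153  0.2252949   0.06975084]
0.10980050356949388 -112.28710935634508
0.093 [0.0006 0.0102 0.    ]
0.186 [0.0021 0.0203 0.    ]
0.279 [0.0046 0.0301 0.    ]
0.371 [0.008  0.0398 0.    ]
0.464 [0.0122 0.049  0.    ]
0.557 [0.0173 0.0579 0.    ]
0.65 [0.0232 0.0662 0.0001]
0.743 [0.0298 0.0739 0.0001]
0.836 [0.0371 0.081  0.0001]
0.929 [0.0451 0.0874 0.0001]
1.021 [0.0536 0.093  0.0001]
1.114 [0.0626 0.0978 0.0001]
1.207 [7.200e-02 1.018e-01 1.000e-04]
1.3 [8.170e-02 1.048e-01 1.000e-04]
```

Gripped: opening 13.5 mm at 30 N. I swing the arm along its arc, first to about 0.56 rad.

Emit:
{"fn": "move_arm", "kwargs": {"deltas": [0.0, 0.0, -0.003, 0, 0, 0, 0, 0.0006, 0.0102, -0.003, 0, 0, -0.093, 0, 0.0021, 0.0203, -0.003, 0, 0, -0.186, 0, 0.0046, 0.0301, -0.003, 0, 0, -0.279, 0, 0.008, 0.0398, -0.003, 0, 0, -0.371, 0, 0.0122, 0.049, -0.003, 0, 0, -0.464, 0, 0.0173, 0.0579, -0.003, 0, 0, -0.557, 0]}}

```text
t: 13.25
tool_pos: [0.6187, -0.1429, 0.1666]
orientation: [-2.037, -2.388, 0.004]
force: [-2.4, -2.3, -6.1]
opening: 0.0133
gripper_force: 30.0
```

```bash
cat > arc.py <<'E'
from h import *
import sys
s=robot.read_state(); print(s["t"],s["opening"],s["gripper_force"],s["force"].round(2),s["wrist_torque"].round(2))
pv=np.array([.6016,-.0342]); r=s["tool_pos"][:2]-pv; a0=np.arctan2(r[1],r[0]); print("r",np.hypot(*r),"joint",a0+np.radians(113))
R=Ro.from_rotvec(s["orientation"]); yd=R.as_matrix()[:2,1]; print("tool y",np.degrees(np.arctan2(yd[1],yd[0])))
t=np.array([-r[1],r[0]])/np.hypot(*r); print("force tangential",s["force"][:2]@t,"radial",s["force"][:2]@r/np.hypot(*r))
for g in map(float,sys.argv[1:]):
    a=g-np.radians(113); n=.110*np.array([np.cos(a),np.sin(a)])
    print(g,R.inv().apply(np.r_[n-r,0]).round(4),"dz",round(-(a-a0),3))
E
python3 arc.py .65 .75 .85 .95 1.05 1.15 1.2 1.25 1.27
```

```text
13.25 0.013335498106962313 30.00034064054489 [-2.43 -2.25 -6.06] [-0.43 -0.04 -0.05]
r 0.11001041224671536 joint 0.5570873379305545
tool y 9.07210394964771
force tangential -2.7505709153882134 radial 1.8476826429602557
0.65 [ 0.0005  0.0102 -0.    ] dz -0.093
0.75 [ 0.002   0.0211 -0.0001] dz -0.193
0.85 [ 0.0046  0.0318 -0.0001] dz -0.293
0.95 [ 0.0083  0.0421 -0.0002] dz -0.393
1.05 [ 0.013   0.0521 -0.0002] dz -0.493
1.15 [ 0.0186  0.0615 -0.0002] dz -0.593
1.2 [ 0.0218  0.066  -0.0002] dz -0.643
1.25 [ 0.0252  0.0703 -0.0003] dz -0.693
1.27 [ 0.0266  0.072  -0.0003] dz -0.713
```

Emit:
{"fn": "move_arm", "kwargs": {"deltas": [0.0005, 0.0102, 0.0015, 0, 0, -0.093, 0, 0.002, 0.0211, 0.0015, 0, 0, -0.193, 0, 0.0046, 0.0318, 0.0015, 0, 0, -0.293, 0, 0.0083, 0.0421, 0.0015, 0, 0, -0.393, 0, 0.013, 0.0521, 0.0015, 0, 0, -0.493, 0, 0.0186, 0.0615, 0.0015, 0, 0, -0.593, 0, 0.0218, 0.066, 0.0015, 0, 0, -0.643, 0, 0.0218, 0.066, 0.0015, 0, 0, -0.643, 0]}}

```text
t: 14.25
tool_pos: [0.6809, -0.1106, 0.1665]
orientation: [-1.182, -2.909, 0.001]
force: [-4.7, -0.9, -0.1]
opening: 0.0134
gripper_force: 30.0
```

```bash
python3 arc.py 1.22 1.24 1.26 1.28 1.3
```

```text
14.25 0.013402214381248539 30.00028967857361 [-4.65 -0.93 -0.07] [-0.23  0.41  0.01]
r 0.1101651475070002 joint 1.2054119776112162
tool y 45.76891755950557
force tangential -3.895841906098612 radial -2.7081784460679006
1.22 [ 0.0002  0.0016 -0.    ] dz -0.015
1.24 [ 0.0003  0.0038 -0.    ] dz -0.035
1.26 [ 0.0004  0.006  -0.    ] dz -0.055
1.28 [ 0.0005  0.0082 -0.    ] dz -0.075
1.3 [ 0.0007  0.0104 -0.    ] dz -0.095
```

Emit:
{"fn": "move_arm", "kwargs": {"deltas": [0.0003, 0.0038, 0, 0, 0, -0.035, 0, 0.0004, 0.006, 0, 0, 0, -0.055, 0, 0.0004, 0.007, 0, 0, 0, -0.055, 0, 0.0004, 0.007, 0, 0, 0, -0.055, 0]}}

```text
t: 14.75
tool_pos: [0.6844, -0.1069, 0.1665]
orientation: [-1.103, -2.938, 0.005]
force: [-10.5, -7.4, 0.6]
opening: 0.0134
gripper_force: 30.0
```

```bash
python3 arc.py 1.26 1.28; python3 - <<'E'
from h import *
p,d,P,K,C=cam("scene"); q,_,_,_,_=cam("top"); w,_,_,_,_=cam("wrist")
a=cv2.resize(p[190:320,180:320],(420,390),interpolation=2); b=cv2.resize(q[130:230,250:360],(380,345),interpolation=2)
o=np.zeros((390,800,3),np.uint8); o[:,:420]=a; o[:345,420:]=b; save("end",o)
E
```

```text
14.75 0.013402429215803873 30.00526249408722 [-10.51  -7.4    0.61] [-1.1   1.3  -0.08]
r 0.11018227417476562 joint 1.251902891950194
tool y 48.85842020776171
force tangential -12.492835171279895 radial -3.014371999995124
1.26 [ 0.0002  0.0009 -0.    ] dz -0.008
1.28 [ 0.0002  0.0031 -0.    ] dz -0.028
```

View pics/end.png

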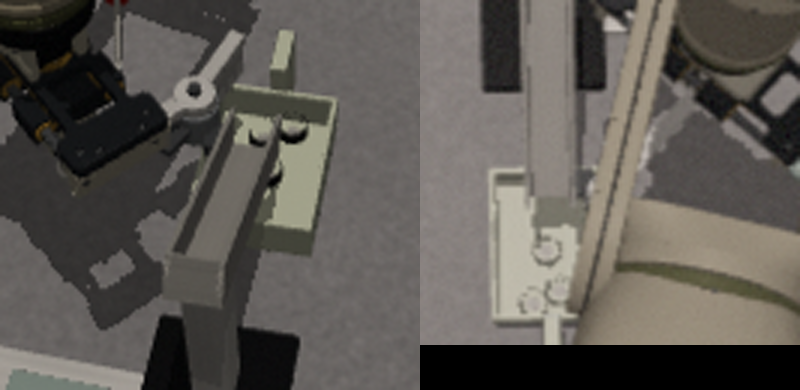

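The arm is at its stop: joint at 1.252, and the tangential force rose to 12.5 N. The chute is empty and three pucks lie in the tray, at (548,248), (557,290) and (532,300) on the right side of the picture. I let things settle for a moment, check that the pucks lie flat, and hand in.

Emit:
{"fn": "move_arm", "kwargs": {"deltas": [0, 0, 0, 0, 0, 0, 0, 0, 0, 0, 0, 0, 0, 0, 0, 0, 0, 0, 0, 0, 0, 0, 0, 0, 0, 0, 0, 0]}}

```text
t: 15.4
tool_pos: [0.6844, -0.1069, 0.1665]
orientation: [-1.103, -2.938, 0.004]
force: [-9.1, -6.7, 0.5]
opening: 0.0134
gripper_force: 30.0
```

```bash
python3 - <<'E'
from h import *
s=robot.read_state(); print(s["tool_pos"],s["force"],s["gripper_force"])
for n in("top","scene"):
    p,d,P,K,C=cam(n); X,Y,Z=P[...,0],P[...,1],P[...,2]
    c=(X>.52)&(X<.6)&(abs(Y-.01)<.042); print(n,"heights hist",np.histogram(Z[c],[-.01,.01,.014,.023,.03,.05,.2])[0])
    t=c&(Z>.014)&(Z<.024); _,L,st,cen=cv2.connectedComponentsWithStats(t.astype(np.uint8))
    for i in range(1,len(st)): 
        if st[i,4]>5: print(st[i,4],P[L==i].mean(0).round(3),np.ptp(Z[L==i]).round(3))
robot.close_job()
E
```

```text
[ 0.6844143  -0.10686068  0.16654039] [-9.09878425 -6.72742839  0.52363525] 30.004650056362152
top heights hist [493  18  21   1   0  20]
scene heights hist [448  28  27   0   0 222]
10 [0.533 0.028 0.017] 0.006
9 [ 0.548 -0.004  0.018] 0.008
7 [0.579 0.02  0.018] 0.006
the job is handed in; nothing more can be done
```

The job is handed in at about 15.4 s: the tray stands flat under the mouth with all three pucks lying in it, and the gripper is holding the gate arm against its stop.

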